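Slide the phone out over the shelf edge to photograph a drawing

ROBOT

A 6-joint arm with a two-finger parallel gripper is mounted at the origin on the work surface. World frame = base frame: x ahead of the robot, y to its left, z up, the work surface at z = 0. Lengths are in m, angles in rad, forces in N, time in s.
With the tool pointing down it reaches from about 0.225 to 0.875 m from the base axis. Payload 3.4 kg.
Tool frame: the origin (TCP) lies between the finger pads; the fingertips stand 19 mm ahead of it and the grasp point (between the pads) is the TCP; z points along the fingers, y is the line along which they close (so a half turn about z gives the same grasp; the last joint's range is limited). The gripper opens to 85 mm and grips with 20 to 120 N. Pads are 22 mm wide; open, the fingers measure 114 mm over their backs; the gripper's body (76 mm by 85 mm) begins 54 mm behind the grasp point. The pads swing forward as they close: fully open they stand 13 mm farther back than shut.
Start: joints at [1.067, 0.276, 1.505, -0, 1.361, -0.121], TCP at [0.215, 0.533, 0.25] pointing down, gripper open.
Joint ranges: [-2.89, 2.89], [-0.75, 2.08], [0.22, 2.7], [-1.18, 4.32], [0.11, 2.71], [-2.7, 2.7]. Speed limits (rad/s): [2.57, 2.57, 3.14, 3.14, 3.14, 3.14].

INTERFACE

Orientations are given as a unit quaternion [w, x, y, z].
In Python, from rig import get_state, imaging, ticket gives the robot as it stands. The module is installed in compiled form; this text tells all that it offers.
- The arm moves only by the shell command python3 -m inch 'ROWS' [FORCE]. ROWS is JSON, a list of rows, each an object with "claw": the opening, from -1 (shut) to 1 (fully open); "travel": the shift along the world's x, y, z in units of 200 mm (1.0 is 200 mm), a list of three; "turn": the turn about the world's z in units of 180 degrees (1.0 is 180 degrees). A call has 1 to 5 rows; each row is the pose to reach, as a shift and turn from the pose commanded when the call began, turning the shorter way round; what a row does not reach only later rows make up. A row lasts 1/10 s, in which the tool goes at most 50 mm and 8.59 degrees, less where a joint would pass 70% of its speed; a pose out of reach is approached as far as the arm can. A call with a number of a shift or a turn outside -1 to 1 is refused whole. A call with a gripper value outside its range is refused whole. The fingers move at their own pace and stop on an object; FORCE is the grip in N (left out, the last holds). Time passes only in rows, so rows that repeat a pose let the fingers close. It gives the time, the measured TCP pose, the force, the opening and the grip force at its end, in the units of the state.
- get_state(): the state, without advancing time (a new reading comes with each control period).
- imaging.get_image(name): name is "scene" or "top" or "wrist"; returns the picture (384x512x3 uint8, red, green, blue); there is no depth.
- imaging.camera_params(name): a dict with "camera_matrix" (3x3 intrinsics, pixels), "cam_to_world" (4x4, takes a point from camera to world coordinates); the wrist camera has in their place "T_tool_cam" (4x4, takes a point from camera to tool coordinates, whose origin is the TCP and whose axes are the flange's). Camera axes: x right, y down, z forward; pixel columns grow to the right and rows downward; lengths in m; the calibration is good to about 2 mm. The wrist camera is an equidistant fisheye: a pixel r from the principal point sees the ray r / f radians off the axis. A picture is of the moment at which its call begins: read the wrist's pose just before it. camera_params takes no time and is no camera call.
- ticket.sign_off(): hands the job in; it is judged then, once.
The state is a dict: "clock": time; "qpos": joint angles; "qd": joint speeds; "effort": joint torques, N m; "position": TCP position; "ee_rot": TCP orientation; "contact_force": force on the tool from outside, world axes, zero at the start; "moment": the same for the moment, N m; "width": finger opening in m; "gripper_force": force on a finger pad.
Only numpy, scipy, OpenCV 4.12 (cv2) and the standard library are available. Lean on these libraries where they do the work, as an engineer would, in place of code of your own. Each camera call takes 0.05 s, during which the arm holds its last target. There are 200 camera calls.

TASK

We want to photograph the child's drawing with the phone that lies screen up on the little desk shelf above it: with your fingertips, slide the phone along the board until its camera end sticks out about 4 cm past the shelf's front edge, square to that edge and with the camera in line with the middle of the sketch pad's width. Only push it gently, flat on the board: do not grip it, lift it or let it tip over the edge. Leave it lying there, and leave everything else where it stands.

Things in the scene. Friction and masses are not known exactly. Their poses are not given: they have to be found in the camera images.
- shelf: light wooden desk shelf, fixed: a board 660 wide (y), 280 deep (x) and 18 thick, its flat top 200 above the desk, on upright panels. Origin on the desk under the middle of the front edge; +x points out of the front (away from the robot, within about 0.2 rad of world x), +y to the left, +z up; the board runs from x = -280 (back edge, nearest the robot) to x = 0
- shelf_edge (a point): middle of the top of the shelf's front edge, 200 above the desk; same axes as the shelf
- pad: wire-bound sketch pad with the drawing, fixed flat on the desk under the front edge: 148 in x, 210 wide in y, 8 high, its sides parallel to the shelf's. Origin at the centre of its underside, 20 out from the front edge; not always in the middle of the shelf. Its x and y axes are those of the shelf
- phone: phone in a grey case with a black screen, loose, lying flat on the shelf, screen up: 150 long (x), 76 wide (y), 10 thick, edges rounded 2, about 0.2 kg. Origin at the centre of its underside; +x points to the camera end, which is the end that lies nearer the shelf's front edge; +z up, out of the screen. It starts wholly on the board, 20 to 60 short of the edge and somewhat askew. It slides under a few newtons
- phone_end (a point): middle of the phone's camera end, on its underside, 75 from the phone's origin along +x
- phone_lens (a point): middle lens of the rear camera, on the underside (hidden from above), on the phone's centre line, 20 back from the camera end
- pen_mug: white mug full of pens, 72 across, 128 high over the pens, loose on the shelf near one end; origin at the centre of its underside; not to be disturbed
- tub: clear round tub with white lid, 64 across, 75 high, loose on the shelf near one end; origin at the centre of its underside; not to be disturbed
- tape: roll of clear tape lying flat, 90 across, 24 high, loose on the shelf near one end; origin at the centre of its underside; not to be disturbed
- power_bank: black power bank, 95 x 62 x 18, loose on the shelf near one end (shorter and thicker than the phone); origin at the centre of its underside; not to be disturbed
- glue_stick: upright glue stick, 27 across, 71 high, loose on the shelf close to the front edge, beside the phone's way; origin at the centre of its underside; not to be disturbed
- eraser: white eraser in a card sleeve, 22 x 48 x 12, loose on the shelf close to the front edge, on the other side of the phone's way; origin at the centre of its underside; not to be disturbed
- toy_car: red toy car, 70 long, 32 high, loose on the desk beside the pad, in front of the shelf; origin at desk height under its middle; not to be disturbed
- stapler: black stapler, 125 long, 55 high, loose on the desk beside the pad, in front of the shelf; origin at the centre of its underside; not to be disturbed
Things that resemble listed ones, but are neither listed nor needed, are in the scene too. Several things have the shape of the phone; the one meant has the colours described above.

How it is judged:
At the end, for the whole second after the job is handed in: Camera end 30 to 50 mm past the shelf's front edge, lens within 15 mm of the middle of the pad's width, phone within 0.12 rad (7 degrees) of square to the edge, flat on the board and at rest; every other loose thing within 15 mm of where it started (x of phone_end in the frame of shelf_edge between 0.03 and 0.05 m and y of phone_lens in the frame of pad between -0.015 and 0.015 m and angle between the x axis of phone and the x axis of shelf, either way round below 0.12 rad and angle between phone's own z axis and vertical below 0.04 rad and z of phone in the frame of shelf_edge between -0.004 and 0.004 m and linear speed of phone below 0.01 m/s and distance of each of pen_mug, tub, tape, power_bank, glue_stick, eraser, toy_car, stapler from where it was at the start of the episode below 0.015 m); the robot touches nothing.
It fails at once if the phone is lifted off the board (8 mm) or let drop from it (z of phone in the frame of shelf_edge above 0.008 m or z of phone in the frame of shelf_edge below -0.008 m).
It fails at once if the phone is tilted by more than 0.12 rad (angle between phone's own z axis and vertical above 0.12 rad).
It fails at once if the phone is gripped or pushed hard: more than 25 N on it from the fingers or arm (contact force between any of the fingers, the arm and phone above 25 N).
It fails at once if another loose thing is moved by more than 15 mm (distance of any of pen_mug, tub, tape, power_bank, glue_stick, eraser, toy_car, stapler from where it was at the start of the episode above 0.015 m).
It fails at once if another loose thing is tipped (angle between any of pen_mug, tub, tape, power_bank, glue_stick, eraser, toy_car, stapler's own z axis and vertical above 0.35 rad).
It also fails if it takes over 64 s, if anything falls off the work surface, if the arm or the gripper's body presses on something with over 40 N, if the wrist force passes 120 N, or if a joint passes its speed limit or range.

## Working session

There is one attempt and no reset: what is moved stays moved. The work goes in short steps, Python scripts to look and compute and a shell command to move; the robot and the scene stay as the last step left them, time stands still between calls to the robot, and variables do not carry over. Pictures are saved under pics/ and viewed, at most 10 in all, crops included, and the job is handed in when it is done.

```bash
mkdir -p pics
python3 - <<'E'
from rig import get_state, imaging
import cv2,numpy as np
s=get_state();print(s)
for n in("top","scene"):
    im=imaging.get_image(n);cv2.imwrite(f"pics/{n}0.png",im[:,:,::-1]);p=imaging.camera_params(n);print(n,{k:np.round(v,4).tolist() for k,v in p.items()})
E
```

```text
{'clock': 0.0, 'qpos': array([ 1.06699766e+00,  2.76618243e-01,  1.50617162e+00,  3.23217174e-05,
        1.36072674e+00, -1.20964166e-01]), 'qd': array([ 0.00010078,  0.00083362,  0.00067878, -0.00169902,  0.00073518,
       -0.00020193]), 'effort': array([ 5.36019706e-04, -4.16772366e+01, -2.45806700e+01, -4.01879106e-04,
        1.11515424e-02, -2.55236046e-05]), 'position': array([0.21451566, 0.53292813, 0.24941111]), 'ee_rot': array([-3.10676258e-04,  1.90253685e-01,  9.81734490e-01, -9.10560309e-04]), 'contact_force': array([-0.15472744, -0.36056584,  0.10089505]), 'moment': array([-0.04512582,  0.04725127, -0.02195171]), 'gripper_force': 0.0, 'width': 0.08545599407990796}
top {'camera_matrix': [[446.9322, 0.0, 256.1011], [0.0, 446.9322, 186.8992], [0.0, 0.0, 1.0]], 'cam_to_world': [[-0.0029, -0.9796, 0.2008, 0.2792], [-1.0, 0.0024, -0.0028, 0.0318], [0.0023, -0.2008, -0.9796, 1.3097], [0.0, 0.0, 0.0, 1.0]]}
scene {'camera_matrix': [[406.9276, 0.0, 258.6577], [0.0, 406.9276, 189.9334], [0.0, 0.0, 1.0]], 'cam_to_world': [[0.7172, 0.5345, -0.4471, 0.97], [0.6968, -0.5535, 0.4562, -0.417], [-0.0036, -0.6388, -0.7694, 0.9054], [0.0, 0.0, 0.0, 1.0]]}
```

View pics/top0.png

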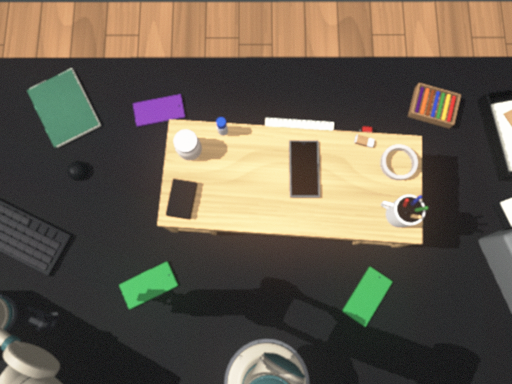

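View pics/scene0.png

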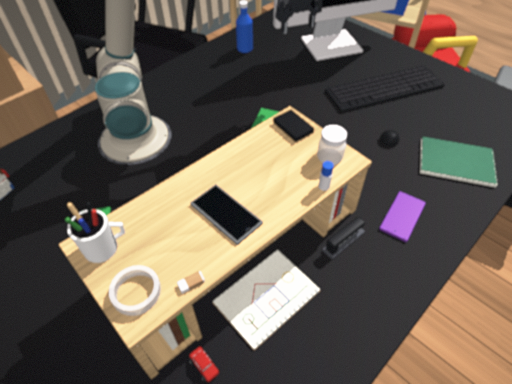

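The top view shows the shelf (corners near 170,121 / 424,134 / 423,244 / 159,228), the phone at (304,169), and the pad strip at columns 265–333, rows 119–130. The glue stick is at (222,126) and the eraser at (365,141). I'll enlarge it next.

Run:
```python
import cv2
a=cv2.imread("pics/top0.png");cv2.imwrite("pics/c1.png",cv2.resize(a[110:210,210:390],None,fx=4.4,fy=4.4,interpolation=cv2.INTER_CUBIC))
b=cv2.imread("pics/scene0.png");cv2.imwrite("pics/c2.png",cv2.resize(b[170:350,170:390],None,fx=3.3,fy=3.3,interpolation=cv2.INTER_CUBIC))
```

```text
(no output)
```

View pics/c1.png

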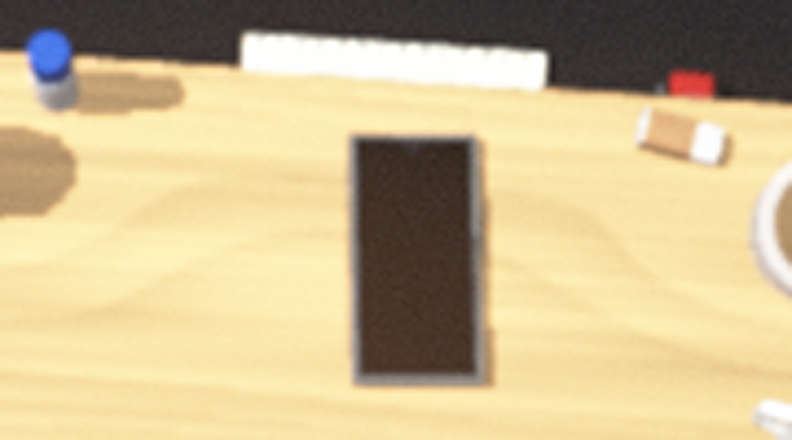

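View pics/c2.png

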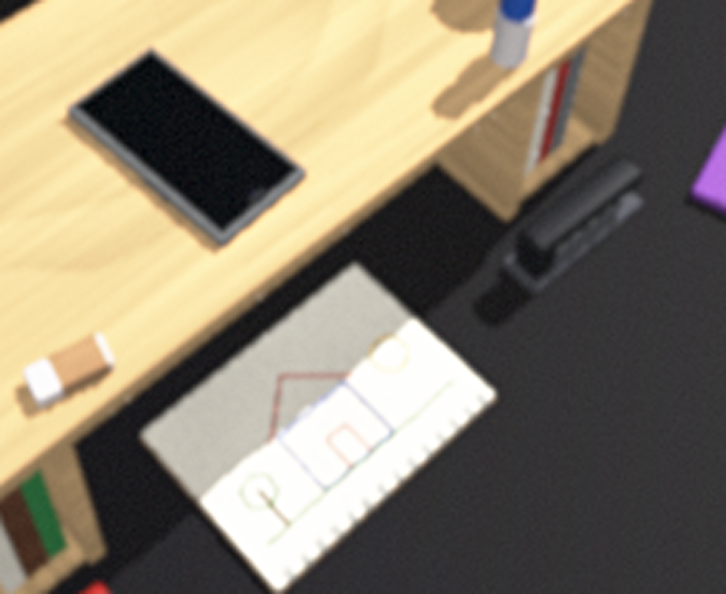

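Top crop: the phone's corners are at (350,136), (478,136), (484,383) and (354,383). The pad's front corners are at (242,33) and (547,50), and the shelf edge runs (0,50)–(792,102). Scene crop: all four pad corners are at (355,264), (497,394), (280,590) and (142,434).

```bash
cat > h.py <<'E'
import numpy as np
from rig import imaging
def w(n,pts,z):
    p=imaging.camera_params(n);K=p["camera_matrix"];T=p["cam_to_world"];o=[]
    for u,v in pts:
        d=T[:3,:3]@np.linalg.solve(K,[u,v,1]);t=(z-T[2,3])/d[2];o.append(T[:3,3]+t*d)
    return np.array(o)[:,:2]
top=lambda P,z:w("top",[(210+(a+.5)/4.4-.5,110+(b+.5)/4.4-.5) for a,b in P],z)
sc=lambda P,z:w("scene",[(170+(a+.5)/3.3-.5,170+(b+.5)/3.3-.5) for a,b in P],z)
E
python3 - <<'E'
from h import *
np.set_printoptions(precision=4,suppress=True)
def rep(n,c): print(n,c.tolist() and c,'mean',c.mean(0),'sides',np.linalg.norm(np.roll(c,-1,0)-c,axis=1))
rep('phone top',top([(350,136),(478,136),(484,383),(354,383)],.21))
rep('phone sc',sc([(303,173),(220,243),(70,115),(152,50)],.21))
rep('pad sc',sc([(497,394),(280,590),(142,434),(355,264)],.008))
rep('pad top',top([(242,33),(547,50)],.008))
e=top([(0,50),(792,102)],.2);rep('edge top',e)
rep('edge sc',sc([(0,478),(620,14)],.2))
rep('board corners', w("top",[(170,121),(424,134),(423,244),(159,228)],.2))
rep('eraser top',top([(640,115),(727,130),(720,165),(638,145)],.212))
rep('glue top',top([(50,50)],.271))
E
```

```text
phone top [[ 0.626  -0.0566]
 [ 0.6258 -0.1313]
 [ 0.4793 -0.1302]
 [ 0.4795 -0.0563]] mean [ 0.5527 -0.0936] sides [0.0747 0.1465 0.0739 0.1464]
phone sc [[ 0.6308 -0.063 ]
 [ 0.6305 -0.1354]
 [ 0.4891 -0.1356]
 [ 0.4861 -0.0609]] mean [ 0.5591 -0.0987] sides [0.0724 0.1414 0.0748 0.1447]
pad sc [[ 0.768  -0.0031]
 [ 0.753  -0.2112]
 [ 0.6067 -0.2019]
 [ 0.6208  0.0059]] mean [ 0.6871 -0.1026] sides [0.2087 0.1466 0.2082 0.1475]
pad top [[ 0.7648  0.0012]
 [ 0.7519 -0.2113]] mean [ 0.7583 -0.105 ] sides [0.2129 0.2129]
edge top [[ 0.6828  0.1495]
 [ 0.6495 -0.3191]] mean [ 0.6662 -0.0848] sides [0.4698 0.4698]
edge sc [[ 0.6478 -0.3187]
 [ 0.6918  0.1959]] mean [ 0.6698 -0.0614] sides [0.5164 0.5164]
board corners [[ 0.683   0.253 ]
 [ 0.646  -0.4084]
 [ 0.3616 -0.3836]
 [ 0.403   0.2703]] mean [ 0.5234 -0.0672] sides [0.6624 0.2855 0.6552 0.2805]
eraser top [[ 0.6377 -0.226 ]
 [ 0.6285 -0.2763]
 [ 0.6073 -0.2711]
 [ 0.6195 -0.224 ]] mean [ 0.6233 -0.2494] sides [0.0512 0.0218 0.0486 0.0184]
glue top [[0.6569 0.1142]] mean [0.6569 0.1142] sides [0.]
```

Shelf yaw is about -0.072 rad, phone yaw about 0, and the pad centre is near (0.686, -0.101). I'll push the rear edge with both fingertips in line with the shelf. First I move in behind the phone, at roughly (0.447, -0.084).

```bash
python3 -m inch '[{"claw":-0.05,"travel":[0,0,0.25],"turn":0},{"claw":-0.05,"travel":[0.1,-0.22,0.3],"turn":0.04},{"claw":-0.05,"travel":[0.2,-0.44,0.3],"turn":0.08},{"claw":-0.05,"travel":[0.3,-0.66,0.3],"turn":0.099},{"claw":-0.05,"travel":[0.4,-0.88,0.3],"turn":0.099}]' 20
python3 -m inch '[{"claw":-0.05,"travel":[0.1,-0.22,0],"turn":0},{"claw":-0.05,"travel":[0.2,-0.44,0],"turn":0},{"claw":-0.05,"travel":[0.3,-0.66,0],"turn":0},{"claw":-0.05,"travel":[0.4,-0.88,0],"turn":0},{"claw":-0.05,"travel":[0.4,-0.88,0],"turn":0}]'
```

```text
clock: 0.6
position: [0.295, 0.3557, 0.3101]
ee_rot: [0.0, 0.035, 0.999, -0.0]
contact_force: [0.1, -0.3, -0.2]
width: 0.0408
gripper_force: 0.0
clock: 1.1
position: [0.3769, 0.1763, 0.3101]
ee_rot: [0.001, 0.04, 0.999, -0.002]
contact_force: [-0.8, 0.2, -0.0]
width: 0.0404
gripper_force: 0.0
```

```bash
python3 -m inch '[{"claw":-0.05,"travel":[0.06,-0.22,0],"turn":0},{"claw":-0.05,"travel":[0.12,-0.44,0],"turn":0},{"claw":-0.05,"travel":[0.18,-0.66,0],"turn":0},{"claw":-0.05,"travel":[0.24,-0.88,0],"turn":0},{"claw":-0.05,"travel":[0.3,-1,0],"turn":0}]'
python3 -m inch '[{"claw":-0.05,"travel":[0.03,-0.16,0],"turn":0},{"claw":-0.05,"travel":[0.06,-0.32,-0.1],"turn":0},{"claw":-0.05,"travel":[0.06,-0.32,-0.25],"turn":0},{"claw":-0.05,"travel":[0.06,-0.32,-0.35],"turn":0},{"claw":-0.05,"travel":[0.06,-0.32,-0.35],"turn":0}]'
```

```text
clock: 1.6
position: [0.4349, -0.0206, 0.3101]
ee_rot: [-0.0, 0.037, 0.999, -0.0]
contact_force: [1.0, 0.2, 0.6]
width: 0.0409
gripper_force: 0.0
clock: 2.1
position: [0.4448, -0.0814, 0.2374]
ee_rot: [-0.004, 0.036, 0.999, 0.001]
contact_force: [-0.3, 0.4, -0.2]
width: 0.0406
gripper_force: 0.0
```

Run:
```python
from rig import get_state, imaging
import cv2
print(get_state()['position'])
a=imaging.get_image("wrist");b=imaging.get_image("scene")
cv2.imwrite("pics/w1.png",cv2.hconcat([cv2.resize(a[:,:,::-1],(400,300)),cv2.resize(b[60:300,70:390,::-1],(400,300))]))
```

```text
[ 0.44475836 -0.0813615   0.23736121]
```

View pics/w1.png

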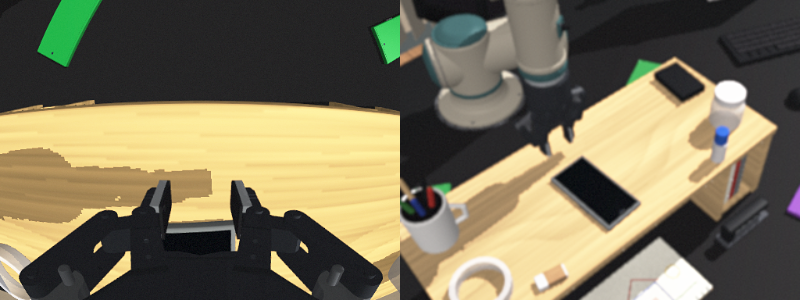

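The wrist view shows both fingertips just behind the phone's rear edge and over clear board. I'll feel for the board in small steps.

```bash
python3 -m inch '[{"claw":-0.05,"travel":[0,0,-0.04],"turn":0},{"claw":-0.05,"travel":[0,0,-0.04],"turn":0},{"claw":-0.05,"travel":[0,0,-0.04],"turn":0}]'
python3 -m inch '[{"claw":-0.05,"travel":[0,0,-0.02],"turn":0},{"claw":-0.05,"travel":[0,0,-0.02],"turn":0}]'
python3 -m inch '[{"claw":-0.05,"travel":[0,0,-0.015],"turn":0},{"claw":-0.05,"travel":[0,0,-0.015],"turn":0}]'
```

```text
clock: 2.5
position: [0.447, -0.0824, 0.2328]
ee_rot: [0.0, 0.036, 0.999, -0.0]
contact_force: [0.6, 0.1, 0.9]
width: 0.041
gripper_force: 0.0
clock: 2.7
position: [0.4466, -0.0825, 0.2281]
ee_rot: [-0.0, 0.036, 0.999, 0.0]
contact_force: [1.1, 0.6, 0.3]
width: 0.0403
gripper_force: 0.0
clock: 2.9
position: [0.4466, -0.0825, 0.225]
ee_rot: [-0.0, 0.036, 0.999, 0.0]
contact_force: [-0.2, -0.4, -0.3]
width: 0.0406
gripper_force: 0.0
```

```bash
python3 -m inch '[{"claw":-0.05,"travel":[0,0,-0.01],"turn":0},{"claw":-0.05,"travel":[0,0,-0.01],"turn":0}]'
python3 -m inch '[{"claw":-0.05,"travel":[0,0,-0.008],"turn":0},{"claw":-0.05,"travel":[0,0,-0.008],"turn":0}]'|head -4
```

```text
clock: 3.1
position: [0.4466, -0.0826, 0.2231]
ee_rot: [-0.0, 0.036, 0.999, 0.0]
contact_force: [0.2, 0.6, 0.0]
width: 0.0406
gripper_force: 0.0
clock: 3.3
position: [0.4467, -0.0826, 0.2215]
ee_rot: [-0.0, 0.036, 0.999, 0.0]
contact_force: [0.6, -0.4, 0.4]
```

```bash
python3 -m inch '[{"claw":-0.05,"travel":[0,0,-0.008],"turn":0},{"claw":-0.05,"travel":[0,0,-0.008],"turn":0}]'|head -4
```

```text
clock: 3.5
position: [0.4467, -0.0826, 0.2199]
ee_rot: [-0.0, 0.036, 0.999, 0.0]
contact_force: [0.2, 0.1, 0.6]
```

```bash
python3 -m inch '[{"claw":-0.05,"travel":[0,0,-0.008],"turn":0},{"claw":-0.05,"travel":[0,0,-0.008],"turn":0}]'|head -4
```

```text
clock: 3.7
position: [0.4467, -0.0826, 0.2183]
ee_rot: [-0.0, 0.036, 0.999, 0.0]
contact_force: [-0.3, 0.6, -0.8]
```

```bash
python3 -m inch '[{"claw":-0.05,"travel":[0,0,-0.008],"turn":0},{"claw":-0.05,"travel":[0,0,-0.008],"turn":0}]'|head -4
```

```text
clock: 3.9
position: [0.447, -0.0826, 0.2175]
ee_rot: [0.0, 0.036, 0.999, -0.0]
contact_force: [-0.8, -0.0, 4.2]
```

```bash
python3 -m inch '[{"claw":-0.05,"travel":[0,0,-0.008],"turn":0},{"claw":-0.05,"travel":[0,0,-0.008],"turn":0}]'|head -4
```

```text
clock: 4.1
position: [0.447, -0.0827, 0.2174]
ee_rot: [0.001, 0.036, 0.999, -0.0]
contact_force: [-4.3, 0.9, 13.7]
```

The board is felt at TCP z 0.2175. I'll raise 3 mm above that and start forward along the shelf's x axis.

```bash
python3 -m inch '[{"claw":-0.05,"travel":[0,0,0.027],"turn":0},{"claw":-0.05,"travel":[0.02,-0.0015,0.027],"turn":0},{"claw":-0.05,"travel":[0.04,-0.003,0.027],"turn":0},{"claw":-0.05,"travel":[0.06,-0.0045,0.027],"turn":0},{"claw":-0.05,"travel":[0.08,-0.006,0.027],"turn":0}]'|head -4
python3 -m inch '[{"claw":-0.05,"travel":[0.015,-0.001,0],"turn":0},{"claw":-0.05,"travel":[0.03,-0.002,0],"turn":0},{"claw":-0.05,"travel":[0.045,-0.003,0],"turn":0},{"claw":-0.05,"travel":[0.06,-0.0045,0],"turn":0},{"claw":-0.05,"travel":[0.075,-0.0055,0],"turn":0}]'|head -4
```

```text
clock: 4.6
position: [0.4631, -0.0838, 0.2202]
ee_rot: [-0.0, 0.036, 0.999, 0.0]
contact_force: [-0.8, 0.2, -0.0]
clock: 5.1
position: [0.4778, -0.0848, 0.2206]
ee_rot: [-0.0, 0.036, 0.999, 0.0]
contact_force: [-0.8, -0.1, -1.0]
```

```bash
python3 -m inch '[{"claw":-0.05,"travel":[0.02,-0.0015,0],"turn":0},{"claw":-0.05,"travel":[0.04,-0.003,0],"turn":0},{"claw":-0.05,"travel":[0.06,-0.0045,0],"turn":0},{"claw":-0.05,"travel":[0.08,-0.006,0],"turn":0},{"claw":-0.05,"travel":[0.1,-0.007,0],"turn":0}]'|head -4
python3 - <<'E'
from rig import imaging
import cv2
b=imaging.get_image("top");c=imaging.get_image("scene")
cv2.imwrite("pics/t2.png",b[:,:,::-1]);cv2.imwrite("pics/s2.png",c[:,:,::-1])
f=lambda a:cv2.resize(a[:,:,::-1],None,fx=4.4,fy=4.4,interpolation=cv2.INTER_CUBIC)
cv2.imwrite("pics/t2s2.png",cv2.hconcat([f(b[110:240,260:350]),f(c[170:300,180:270])]))
E
```

```text
clock: 5.6
position: [0.4981, -0.0864, 0.2207]
ee_rot: [-0.0, 0.036, 0.999, -0.0]
contact_force: [-0.7, 0.6, 0.3]
```

View pics/t2s2.png

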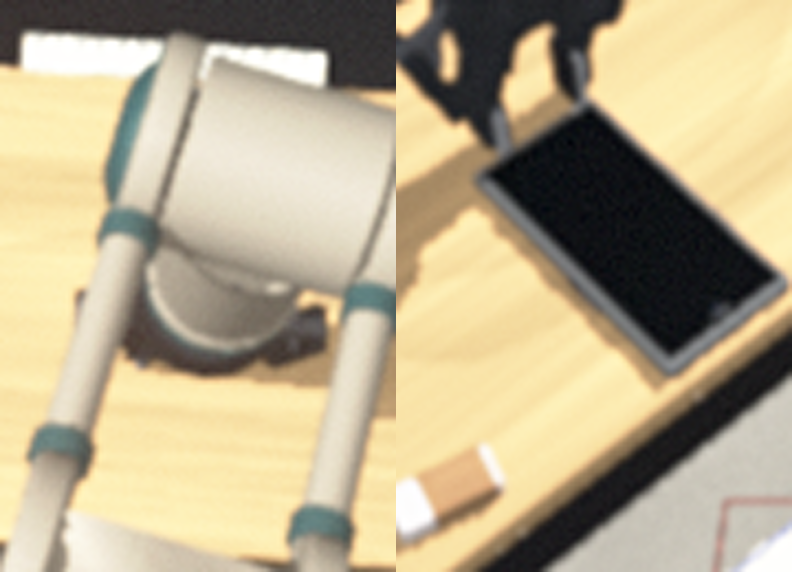

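Scene crop: the two fingertips are at the phone's rear edge. Corners in the right half are about (84,174), (194,103), (388,280) and (272,360), close to parallel with the shelf edge.

```bash
cat >> h.py <<'E'
c0=np.array([.686,-.101]);R=np.array([[.9974,-.0719],[.0719,.9974]])  # rows: ex, ey
def rel(P): return (np.asarray(P)-c0)@R.T
def phone(px,z=.21):  # px order: front-left, front-right, rear-right, rear-left, scene full-image pixels
    c=rel(w("scene",px,z)); f=c[:2].mean(0);r=c[2:].mean(0);d=f-r
    s=c[0]+c[3]-c[1]-c[2]
    print(np.round(c,4).tolist(),'ctr',c.mean(0).round(4),'yaw',np.arctan2(d[1],d[0]).round(3),np.arctan2(-s[0],s[1]).round(3),'end past edge',(f[0]+.02).round(4))
E
python3 - <<'E'
from h import *
g=lambda a,b:(180+(a+.5)/4.4-.5,170+(b+.5)/4.4-.5)
phone([g(388,280),g(272,360),g(84,174),g(194,103)])
print(rel([[.4981,-.0864]]))
q=lambda a,b:(170+(a+.5)/3.3-.5,170+(b+.5)/3.3-.5)
phone([q(300,168),q(220,234),q(70,111),q(152,50)])
E
```

```text
[[-0.0285, 0.0249], [-0.0316, -0.0428], [-0.1724, -0.0436], [-0.1716, 0.0241]] ctr [-0.1011 -0.0093] yaw 0.006 -0.029 end past edge -0.0101
[[-0.1884612   0.00105203]]
[[-0.0619, 0.0351], [-0.0578, -0.0342], [-0.1966, -0.0467], [-0.2023, 0.0256]] ctr [-0.1297 -0.0051] yaw 0.079 0.069 end past edge -0.0399
```

The phone is now square, about 10 mm short of the edge and about 9 mm to the right. I'll push 40 mm more, drifting left.

```bash
for i in 1; do python3 -m inch '[{"claw":-0.05,"travel":[0.02,0.003,0],"turn":0},{"claw":-0.05,"travel":[0.04,0.006,0],"turn":0},{"claw":-0.05,"travel":[0.06,0.009,0],"turn":0},{"claw":-0.05,"travel":[0.08,0.012,0],"turn":0},{"claw":-0.05,"travel":[0.1,0.015,0],"turn":0}]'|head -4; done
python3 -m inch '[{"claw":-0.05,"travel":[0.02,0.003,0],"turn":0},{"claw":-0.05,"travel":[0.04,0.006,0],"turn":0},{"claw":-0.05,"travel":[0.06,0.009,0],"turn":0},{"claw":-0.05,"travel":[0.08,0.012,0],"turn":0},{"claw":-0.05,"travel":[0.1,0.015,0],"turn":0}]'|head -4
python3 -m inch '[{"claw":-0.05,"travel":[0,0,0],"turn":0},{"claw":-0.05,"travel":[-0.1,0.007,0],"turn":0},{"claw":-0.05,"travel":[-0.3,0.02,0.1],"turn":0},{"claw":-0.05,"travel":[-0.5,0.04,0.3],"turn":0},{"claw":-0.05,"travel":[-0.7,0.05,0.4],"turn":0}]'|head -4
python3 -m inch '[{"claw":-0.05,"travel":[0,0.2,0.1],"turn":0},{"claw":-0.05,"travel":[0,0.44,0.1],"turn":0},{"claw":-0.05,"travel":[0,0.66,0.1],"turn":0},{"claw":-0.05,"travel":[0,0.88,0.1],"turn":0},{"claw":-0.05,"travel":[0,1,0.1],"turn":0}]'|head -4
python3 - <<'E'
from rig import imaging
import cv2
b=imaging.get_image("top");c=imaging.get_image("scene")
cv2.imwrite("pics/t3.png",b[:,:,::-1]);cv2.imwrite("pics/s3.png",c[:,:,::-1])
f=lambda a:cv2.resize(a[:,:,::-1],None,fx=4.4,fy=4.4,interpolation=cv2.INTER_CUBIC)
cv2.imwrite("pics/t3s3.png",cv2.hconcat([f(b[100:230,255:345]),f(c[180:310,190:280])]))
E
```

```text
clock: 6.2
position: [0.5181, -0.0833, 0.2208]
ee_rot: [-0.0, 0.036, 0.999, -0.0]
contact_force: [-1.9, -0.0, 0.8]
clock: 6.7
position: [0.5381, -0.0803, 0.2207]
ee_rot: [-0.0, 0.036, 0.999, 0.0]
contact_force: [-1.6, -1.0, 1.0]
clock: 7.2
position: [0.3991, -0.0704, 0.3016]
ee_rot: [0.001, 0.036, 0.999, -0.0]
contact_force: [0.5, -0.6, 1.6]
clock: 7.7
position: [0.3987, 0.1326, 0.3205]
ee_rot: [0.001, 0.035, 0.999, 0.001]
contact_force: [0.5, -1.2, -0.9]
```

View pics/t3s3.png

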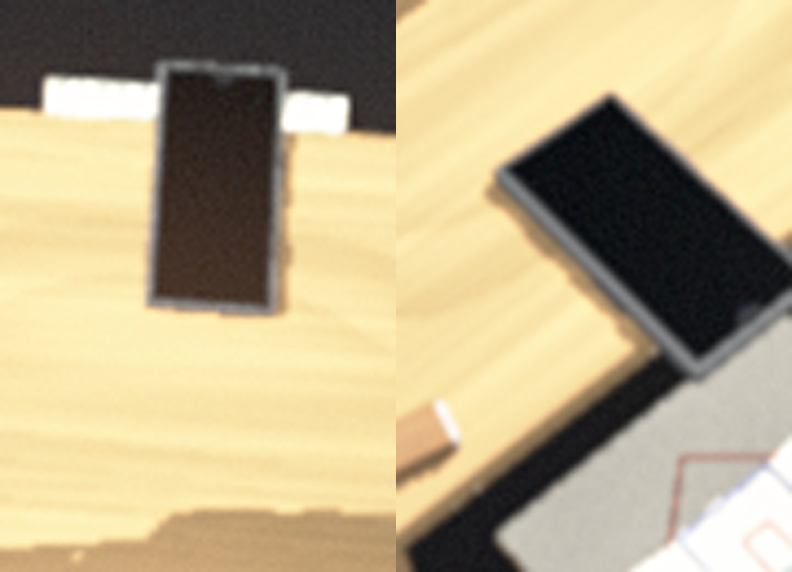

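Top crop: the phone's camera end now overhangs the edge, with corners at (158,62), (288,69), (276,312) and (148,305). The pad's front corners are at (44,76) and (350,95), and the board edge runs (0,106)–(396,134).

Run:
```python
from h import *
np.set_printoptions(precision=4,suppress=True)
t=lambda P,z:rel(w("top",[(255+(a+.5)/4.4-.5,100+(b+.5)/4.4-.5) for a,b in P],z))
p=t([(158,62),(288,69),(276,312),(148,305)],.21);f=p[:2].mean(0);r=p[2:].mean(0);d=f-r
print(p,'ctr',p.mean(0),'yaw',np.arctan2(d[1],d[0]),'f',f)
e=t([(0,106),(396,134)],.2);print('edge',e,e[0]+(e[1]-e[0])*(e[0,1]-f[1])/(e[0,1]-e[1,1]))
print('pad',t([(44,76),(350,95)],.008).mean(0))
g=lambda a,b:(190+(a+.5)/4.4-.5,180+(b+.5)/4.4-.5)
phone([g(397,268),g(298,362),g(104,168),g(215,97)])
```

```text
[[ 0.0098  0.0404]
 [ 0.0108 -0.0365]
 [-0.1372 -0.0355]
 [-0.1382  0.0382]] ctr [-0.0637  0.0016] yaw 0.004188720384615509 f [0.0103 0.0019]
edge [[-0.0204  0.1318]
 [-0.0215 -0.1032]] [-0.021   0.0019]
pad [0.0725 0.0008]
[[0.0005, 0.0312], [0.0068, -0.0349], [-0.1336, -0.0343], [-0.1313, 0.0329]] ctr [-0.0644 -0.0013] yaw -0.009 0.029 end past edge 0.0237
```

Lateral and yaw are within about 2 mm and 0.01 rad, and the overhang is about 31.5 mm. I'll go back the same way and push 8.5 mm more.

```bash
python3 -m inch '[{"claw":-0.05,"travel":[0,-0.2,0],"turn":0},{"claw":-0.05,"travel":[0,-0.44,0],"turn":0},{"claw":-0.05,"travel":[0,-0.66,0],"turn":0},{"claw":-0.05,"travel":[0,-0.88,0],"turn":0},{"claw":-0.05,"travel":[0,-1,-0.1],"turn":0}]'|head -4
python3 -m inch '[{"claw":-0.05,"travel":[0.2,-0.015,-0.1],"turn":0},{"claw":-0.05,"travel":[0.4,-0.03,-0.3],"turn":0},{"claw":-0.05,"travel":[0.55,-0.04,-0.4],"turn":0},{"claw":-0.05,"travel":[0.63,-0.045,-0.4],"turn":0},{"claw":-0.05,"travel":[0.66,-0.048,-0.4],"turn":0}]'|head -4
python3 -m inch '[{"claw":-0.05,"travel":[0.02,-0.0015,0],"turn":0},{"claw":-0.05,"travel":[0.04,-0.003,0],"turn":0},{"claw":-0.05,"travel":[0.06,-0.0045,0],"turn":0},{"claw":-0.05,"travel":[0.082,-0.006,0],"turn":0},{"claw":-0.05,"travel":[0.082,-0.006,0],"turn":0}]'|head -4
```

```text
clock: 8.3
position: [0.4002, -0.0749, 0.3022]
ee_rot: [0.003, 0.038, 0.999, -0.002]
contact_force: [0.4, 0.6, -0.6]
clock: 8.8
position: [0.5323, -0.0815, 0.2196]
ee_rot: [0.0, 0.036, 0.999, -0.0]
contact_force: [-0.5, 0.3, 0.0]
clock: 9.3
position: [0.5475, -0.0812, 0.2203]
ee_rot: [0.0, 0.036, 0.999, -0.0]
contact_force: [0.1, 0.8, 0.4]
```

```bash
python3 -m inch '[{"claw":-0.05,"travel":[-0.1,0.007,0],"turn":0},{"claw":-0.05,"travel":[-0.3,0.02,0.1],"turn":0},{"claw":-0.05,"travel":[-0.5,0.04,0.3],"turn":0},{"claw":-0.05,"travel":[-0.7,0.05,0.4],"turn":0},{"claw":-0.05,"travel":[-0.7,0.05,0.45],"turn":0}]'|head -4
python3 -m inch '[{"claw":-0.05,"travel":[0,0.2,0.1],"turn":0},{"claw":-0.05,"travel":[0,0.44,0.1],"turn":0},{"claw":-0.05,"travel":[0,0.66,0.1],"turn":0},{"claw":-0.05,"travel":[0,0.88,0.1],"turn":0},{"claw":-0.05,"travel":[0,1,0.1],"turn":0}]'|head -4
python3 - <<'E'
from rig import imaging
import cv2
b=imaging.get_image("top")
cv2.imwrite("pics/t4.png",b[:,:,::-1])
cv2.imwrite("pics/t4c.png",cv2.resize(b[100:230,210:390,::-1],None,fx=4.4,fy=4.4,interpolation=cv2.INTER_CUBIC))
E
```

```text
clock: 9.8
position: [0.4033, -0.0703, 0.313]
ee_rot: [0.001, 0.036, 0.999, -0.001]
contact_force: [0.6, -0.0, -0.2]
clock: 10.3
position: [0.4072, 0.1319, 0.3303]
ee_rot: [0.001, 0.035, 0.999, 0.001]
contact_force: [-0.6, -1.6, 0.1]
```

View pics/t4c.png

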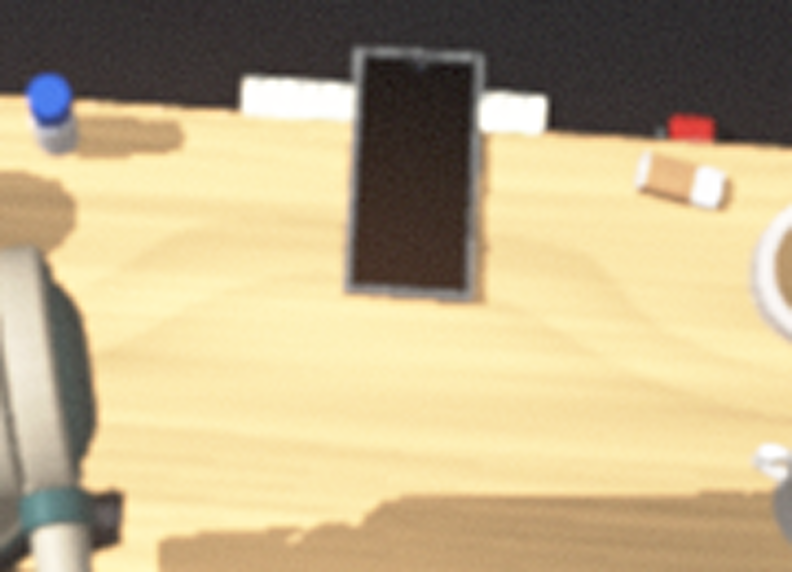

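The phone is at (353,47), (485,53), (475,299) and (347,292). The glue stick and eraser haven't moved.

Run:
```python
from h import *
t=lambda P,z:rel(w("top",[(210+(a+.5)/4.4-.5,100+(b+.5)/4.4-.5) for a,b in P],z))
p=t([(353,47),(485,53),(475,299),(347,292)],.21);f=p[:2].mean(0);r=p[2:].mean(0);d=f-r;y=np.arctan2(d[1],d[0]);c=p.mean(0)
past=c[0]+.075+.0205;lens=c[1]+.055*y
print(p.round(4).tolist(),'ctr',c,'yaw',y,'past',past,f[0]+.0205,'lens y',lens)
if .034<past<.046 and abs(lens)<.008 and abs(y)<.06:
    from rig import ticket; print(ticket.sign_off())
```

```text
[[0.019, 0.0426], [0.0207, -0.0355], [-0.1295, -0.0358], [-0.1304, 0.038]] ctr [-0.05504225  0.00234595] yaw 0.01640120214480812 past 0.040457750430233905 0.04037373843955752 lens y 0.0032480135339738796
the job is handed in; nothing more can be done
None
```

The job is handed in. In the last top picture the phone lies flat, its camera end about 40 mm past the shelf's front edge, about 0.02 rad off square, its lens about 3 mm from the pad's middle, and the glue stick and eraser beside it have not moved.

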